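Top up the covered drum crate

ROBOT

A 6-joint arm with a two-finger parallel gripper is mounted at the origin on a cart in front of the work surface, level with it; the furniture and walls round the work are solid. World frame = base frame: x ahead of the robot, y to its left, z up, the work surface at z = 0. Lengths are in m, angles in rad, forces in N, time in s.
With the tool pointing down it reaches from about 0.425 to 1.125 m from the base axis. Payload 14.9 kg.
Tool frame: the origin (TCP) lies on the centre line of the jaws, within the pads' length; the fingertips stand 8 mm ahead of it and the grasp point (between the pads) lies 11 mm behind it; z points along the fingers, y is the line along which they close (so a half turn about z gives the same grasp; the last joint's range is limited). The gripper opens to 91 mm and grips with 3 to 60 N. Pads are 32 mm wide; open, the fingers measure 118 mm over their backs; the gripper's body (76 mm by 178 mm) begins 60 mm behind the grasp point.
Start: joints at [-1.211, 0.379, 1.734, -0, 1.028, -0.033], TCP at [0.268, -0.647, 0.182] pointing down, gripper open.
Joint ranges: [-2.77, 2.77], [-0.74, 2.19], [0, 2.66], [-1.06, 4.2], [0.31, 2.87], [-3.08, 3.08]. Speed limits (rad/s): [1.89, 1.89, 2.39, 3.14, 3.14, 3.14].

INTERFACE

Orientations are given as a unit quaternion [w, x, y, z].
In Python, from plant import state, camera, finish_job gives the robot as it stands.
- The arm moves only by the tool servo_tool, never from a script. Its argument "moves" is a list of rows, each a list of 2 entries, a list of its own where there are three numbers: the shift along the world's x, y, z each as a share of 2 cm, from -1 to 1, then the turn, a rotation vector about the world's x, y, z each as a share of 45 degrees, from -1 to 1. A call has 1 to 12 rows; each row shifts and turns the commanded pose from where the row before left it; what a row does not reach is not made up. A row lasts 1/12 s, in which the tool goes at most 41.7 mm and 7.16 degrees, less where a joint would pass 70% of its speed; a pose out of reach is approached as far as the arm can. A call with a number of a shift or a turn outside -1 to 1 is refused whole. A call with a gripper value outside its range is refused whole. "fingers" is the opening, from 0 (shut) to 1 (fully open), set as the call begins (left out, the last holds). The fingers move at their own pace and stop on an object; "force" is the grip in N (left out, the last holds). Time passes only in rows, so rows that do not move let the fingers close. It gives the time, the measured TCP pose, the force, the opening and the grip force at its end, in the units of the state.
- state(): the state, without advancing time (a new reading comes with each control period).
- camera(name): name is "scene" or "top"; returns a dict with "color" (384x512x3 uint8, blue, green, red), "z_map" (384x512 float32, m along the optical axis (not along the pixel's ray), 0 where there is no reading), "fx", "fy", "cx", "cy" (pixels), "R" (3x3) and "t" (3): a world point X has camera coordinates R X + t. Camera axes: x right, y down, z forward; pixel columns grow to the right and rows downward; lengths in m; the calibration is good to about 2 mm. A picture is of the moment at which its call begins.
- finish_job(): hands the job in; it is judged then, once.
The state is a dict: "time": time; "joint_pos": joint angles; "qd": joint speeds; "effort": joint torques, N m; "tool_pos": TCP position; "orientation": TCP orientation; "force": force on the tool from outside, world axes, zero at the start; "moment": the same for the moment, N m; "finger_gap": opening from 0.0 (shut) to 1.0 (fully open); "gripper_force": force on a finger pad.
Only numpy, scipy, OpenCV 4.12 (cv2) and the standard library are available. Lean on these libraries where they do the work, as an engineer would, in place of code of your own. Each camera call takes 0.05 s, during which the arm holds its last target. There are 200 camera calls.

TASK

Two spare sanding drums stand loose on the bench. The plywood drum crate has four cells under black sprung flaps that hide what is inside; two cells already hold a drum and nobody remembers which. Feel for the two empty cells and lower one drum upright into each, right down to the cell floor, without dropping it in from above the flaps and without shifting the wax tin or the cork block.

Things in the scene. Friction and masses are not known exactly. Their poses are not given: they have to be found in the camera images.
- crate: fixed plywood crate, 132 (x) x 292 (y) x 152 mm high, four cells in a row along its y. Origin: centre of its underside; z up. Exactly two cells hold a drum at the start. In a filled cell the stored sleeve ends 40 mm under the crate's top, so a drum pushed in there is stopped hard with its foot 40 mm down; in an empty cell it goes on down to the floor, 140 mm down
- cover (a point): centre of the crate's top. Each cell mouth, 112 mm along the crate's x by 62 mm along its y, is closed flush with the top by two black rubber-faced leaves, 30 mm wide, hinged on the mouth's long sides. A push of 1 to 2 N from above swings them down and apart; they spring shut when left
- drum_a: spare sanding drum, standing upright: brown abrasive sleeve 50 mm in diameter and 100 mm tall with a 25 mm grey nub 12 mm high on top (grip the sleeve, not the nub), about 0.2 kg. Origin: centre of its underside; z up along its axis
- drum_b: spare sanding drum, standing upright: brown abrasive sleeve 50 mm in diameter and 100 mm tall with a 25 mm grey nub 12 mm high on top (grip the sleeve, not the nub), about 0.2 kg. Origin: centre of its underside; z up along its axis. The same as drum_a
- cell_1 (a point): floor centre of cell 1 (it tells where the cell is, not whether it is empty), 140 mm under the crate's top; at the crate's +y end. Cells 1 to 4 follow at 70 mm. Every cell is 112 (crate x) x 62 mm wide down to 87 mm under the top, so fingers fit in beside a drum on its crate-x sides and can open a little; below that it is a 62 x 62 mm nest
- cell_2 (a point): floor centre of cell 2 (it tells where the cell is, not whether it is empty), 140 mm under the crate's top; otherwise like cell 1
- cell_3 (a point): floor centre of cell 3 (it tells where the cell is, not whether it is empty), 140 mm under the crate's top; otherwise like cell 1
- cell_4 (a point): floor centre of cell 4 (it tells where the cell is, not whether it is empty), 140 mm under the crate's top; otherwise like cell 1
- wax_tin: black round wax tin, 67 mm in diameter, 32 mm high, a bystander at the left of the bench. Origin: centre of its underside
- cork_block: brown cork sanding block, 64 x 110 x 36 mm, a bystander at the left of the bench. Origin: centre of its underside
Mind the look-alikes: they are no part of the job. Leave any orange look-alike of the drum_b alone.

How it is judged:
By the outcome, as a careful person would: the job done as asked, in the order asked, and still so for the second after the job is handed in, with the robot touching nothing.
It also fails if it takes over 67 s, if anything falls off the work surface, if the arm or the gripper's body presses on something with over 40 N, if the wrist force passes 120 N, or if a joint passes its speed limit or range.

## Working session

There is one attempt and no reset: what is moved stays moved. The work goes in short steps, Python scripts to look and compute and a tool call to move; the robot and the scene stay as the last step left them, time stands still between calls to the robot, and variables do not carry over. Pictures are saved under pics/ and viewed, at most 10 in all, crops included, and the job is handed in when it is done.

Besides the shell and the picture viewer there is one more tool, called after ">>>" by a JSON object that holds its "op" and its "data", one argument or row to a line. servo_tool: Moves the arm, as the interface text tells. Its arguments: {"type":"object","properties":{"moves":{"type":"array"},"fingers":{"type":"number"},"force":{"type":"number"}},"required":["moves"]}

```bash
mkdir -p pics
python3 - <<'E'
from plant import state,camera
import cv2,numpy as np
s=state();print(s)
for n in("scene","top"):
    c=camera(n);cv2.imwrite(f"pics/{n}0.png",c["color"]);np.savez(f"{n}0.npz",**c)
    print(n,c["fx"],c["cx"],c["cy"],c["R"].round(3).tolist(),c["t"])
E
```

```text
{'time': 0.0, 'joint_pos': array([-1.21129481e+00,  3.79429408e-01,  1.73478353e+00,  4.90992408e-05,
        1.02847092e+00, -3.32814916e-02]), 'qd': array([ 0.00053731,  0.0003752 , -0.00111676, -0.00193626,  0.00026033,
        0.00031056]), 'effort': array([-1.97283633e-03, -7.63732624e+01, -4.34373093e+01,  6.50136452e-02,
        4.23500582e-02, -9.28482950e-05]), 'tool_pos': array([ 0.26780037, -0.64628462,  0.18167233]), 'orientation': array([-5.41770989e-04,  9.80779422e-01,  1.95119010e-01, -6.78575280e-05]), 'force': array([ 0.37037412, -0.06702636, -0.5346807 ]), 'moment': array([-0.0205484 , -0.00857461,  0.01166894]), 'gripper_force': 0.0, 'finger_gap': 0.9985449439313724}
scene 439.2586292017256 248.6585548024765 194.7546011783893 [[-0.999, 0.033, -0.008], [0.029, 0.721, -0.692], [-0.017, -0.692, -0.722]] [0.53097991 0.01970859 1.53111334]
top 431.2229275336422 266.2087353472793 189.62056261669468 [[-0.246, -0.969, -0.019], [-0.753, 0.203, -0.626], [0.61, -0.14, -0.78]] [0.15999056 0.48722729 1.10509431]
```

View pics/top0.png

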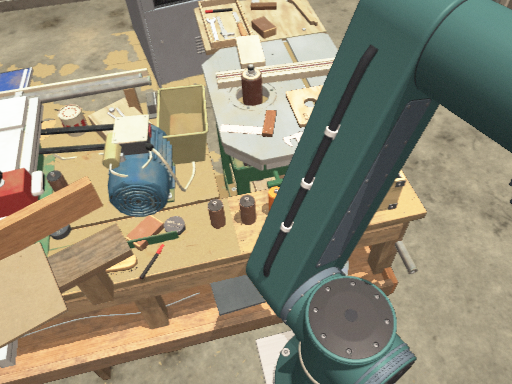

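View pics/scene0.png

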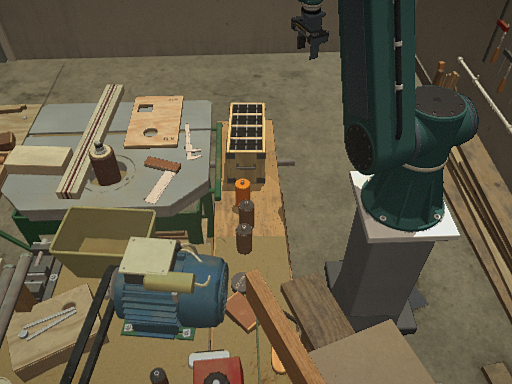

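The scene view shows the crate with its dark flaps at about (247,125), the orange decoy at (243,190), and the two brown drums at (246,212) and (244,238). The top view has the drums at (217,212) and (247,208), and the arm hides the crate.

```bash
cat > h.py <<'E'
import cv2,numpy as np
def pts(c):
    z=c["z_map"];v,u=np.mgrid[:z.shape[0],:z.shape[1]]
    P=np.stack([(u-c["cx"])/c["fx"]*z,(v-c["cy"])/c["fy"]*z,z],-1)
    P=(P-c["t"])@c["R"]; P[z==0]=np.nan; return P
def ray(c,u,v,h):
    d=c["R"].T@np.array([(u-c["cx"])/c["fx"],(v-c["cy"])/c["fy"],1]);o=-c["R"].T@c["t"]
    return o+d*(h-o[2])/d[2]
E
python3 - <<'E'
from h import *
for n in("scene","top"):
    c=dict(np.load(n+"0.npz"));P=pts(c);im=c["color"]
    if n=="scene":
        m=(abs(P[...,2]-.152)<.012);m[:90]=0;m[165:]=0;m[:,:215]=0;m[:,280:]=0
        k,l,st,ce=cv2.connectedComponentsWithStats(m.astype(np.uint8))
        i=1+st[1:,4].argmax();print("crate comp",st[i])
        q=P[l==i];print(np.nanmedian(q[:,2]),np.nanmin(q,0),np.nanmax(q,0))
        r=cv2.minAreaRect(q[:,:2].astype(np.float32));print(r, cv2.boxPoints(r))
        cv2.imwrite("pics/crop.png",cv2.resize(im[85:265,200:300],None,fx=3.3,fy=3.3,interpolation=cv2.INTER_CUBIC))
        reg=(190,180,300,265)
    else: reg=(195,180,300,240)
    x0,y0,x1,y1=reg
    for lo,hi in((.075,.1),(.104,.12)):
        m=((P[...,2]>lo)&(P[...,2]<hi)).astype(np.uint8);w=np.zeros_like(m);w[y0:y1,x0:x1]=m[y0:y1,x0:x1]
        k,l,st,ce=cv2.connectedComponentsWithStats(w)
        for i in range(1,k):
            if st[i,4]>8:
                q=P[l==i];print(n,lo,st[i],np.nanmean(q,0).round(4),q.min(0).round(3),q.max(0).round(3),im[l==i].mean(0).round())
E
```

```text
crate comp [ 226  102   40   54 1941]
0.15192815797393455 [ 0.45857027 -0.40175811  0.14003777] [ 0.60351287 -0.09689717  0.16056695]
((0.5315840244293213, -0.24929320812225342), (0.30402621626853943, 0.13390737771987915), 87.52757263183594) [[ 0.458135   -0.3982765 ]
 [ 0.59191775 -0.4040531 ]
 [ 0.60503304 -0.10030991]
 [ 0.4712503  -0.09453332]]
scene 0.075 [235 183  15  12  94] [0.5525 0.0092 0.0894] [ 0.529 -0.011  0.075] [0.576 0.019 0.1  ] [ 29.  75. 136.]
scene 0.075 [190 189  19  25 129] [0.6982 0.0574 0.0862] [0.665 0.009 0.075] [0.721 0.102 0.1  ] [65. 83. 80.]
scene 0.075 [238 203  16  13 103] [0.543  0.1059 0.0902] [0.52  0.082 0.075] [0.567 0.116 0.1  ] [42. 58. 74.]
scene 0.075 [236 224  16  17 118] [0.5558 0.2021 0.0908] [0.53  0.168 0.075] [0.575 0.215 0.1  ] [44. 60. 77.]
scene 0.075 [243 228   6   5  10] [0.5447 0.1903 0.098 ] [0.539 0.184 0.093] [0.554 0.2   0.1  ] [59. 72. 82.]
scene 0.104 [240 180   4   4  13] [ 0.5527 -0.0047  0.11  ] [ 0.549 -0.013  0.104] [0.559 0.002 0.115] [ 86. 102. 117.]
scene 0.104 [190 185  18  15  54] [0.6916 0.0367 0.1107] [0.666 0.01
[... 251 characters left out ...]
7] [ 98. 114. 126.]
top 0.075 [269 192   6  10  29] [0.5409 0.0104 0.0906] [0.531 0.002 0.076] [0.558 0.015 0.1  ] [ 59. 120. 194.]
top 0.075 [240 201  16  12  95] [0.5251 0.0887 0.0894] [0.515 0.063 0.075] [0.54  0.113 0.1  ] [ 71.  88. 114.]
top 0.075 [208 203  17  14 109] [0.5382 0.1869 0.0913] [0.526 0.162 0.075] [0.566 0.211 0.1  ] [ 77.  95. 118.]
top 0.104 [275 187   3   6  14] [ 0.553  -0.0093  0.1109] [ 0.544 -0.013  0.105] [ 0.567 -0.004  0.114] [152. 185. 204.]
top 0.104 [243 196   7   6  22] [0.5421 0.0888 0.1099] [0.536 0.081 0.104] [0.554 0.098 0.118] [136. 150. 164.]
top 0.104 [213 201   4   5  16] [0.5514 0.1866 0.1108] [0.547 0.182 0.104] [0.558 0.192 0.118] [155. 169. 182.]
```

View pics/crop.png

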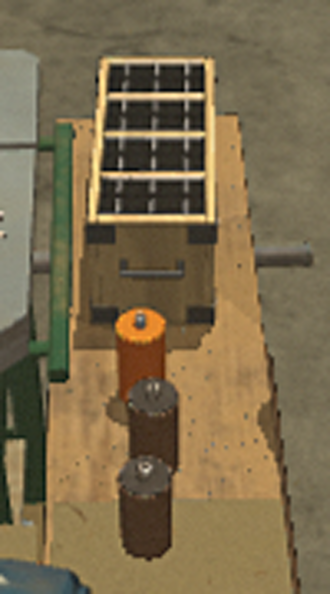

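The crop shows the four flap cells between the wood ribs. The orange drum sits nearest the crate, with the two brown ones behind it.

Run:
```python
from h import *
c=dict(np.load("scene0.npz"));P=pts(c);im=c["color"]
z=P[...,2]
bl=((im.max(2)<75)).astype(np.uint8);w=np.zeros_like(bl);w[95:155,222:272]=bl[95:155,222:272]
w=cv2.resize(w*255,None,fx=4,fy=4,interpolation=cv2.INTER_LINEAR)
w=cv2.morphologyEx((w>127).astype(np.uint8),cv2.MORPH_CLOSE,np.ones((1,9)))
k,l,st,ce=cv2.connectedComponentsWithStats(w)
for i in range(1,k):
    if st[i,4]>150: 
        u,v=(ce[i]+.5)/4-.5;print(st[i]/4,u.round(2),v.round(2),ray(c,u,v,.152).round(4))
# wood frame hull
hsv=cv2.cvtColor(im,cv2.COLOR_BGR2HSV)
m=((im[...,2]>150)&(abs(z-.152)<.03)).astype(np.uint8);q=np.zeros_like(m);q[95:160,222:272]=m[95:160,222:272]
h=cv2.convexHull(cv2.findNonZero(q));a=cv2.approxPolyDP(h,4,True)[:,0]
print(a.tolist(),[ray(c,*p,.152).round(3).tolist() for p in a])
# obstacles height map on grid
for n in("scene","top"):
    P=pts(dict(np.load(n+"0.npz"))).reshape(-1,3)
    print(n);
    for y in np.arange(-.5,.5,.1):
        r=[]
        for x in np.arange(.3,.95,.05):
            s=P[(abs(P[:,0]-x-.025)<.025)&(abs(P[:,1]-y-.05)<.05),2];r.append("%5.2f"%s.max() if len(s) else "  -  ")
        print("%.1f"%y," ".join(r))
```

```text
[233.  105.   29.    8.  924.5] 246.97 108.51 [ 0.5249 -0.3538  0.152 ]
[232.  116.   30.    9.  948.5] 246.74 119.56 [ 0.5278 -0.2847  0.152 ]
[ 231.  127.   31.   10. 1154.] 245.92 131.8 [ 0.5329 -0.2129  0.152 ]
[ 230.   139.    32.    11.  1255.5] 245.75 144.53 [ 0.5354 -0.1426  0.152 ]
[226. 153.   9.   2.  71.] 230.0 153.5 [ 0.5897 -0.0978  0.152 ]
[256. 153.  10.   2.  75.] 260.74 153.47 [ 0.4864 -0.0936  0.152 ]
[[264, 151], [227, 151], [231, 102], [264, 103]] [[0.475, -0.106, 0.152], [0.6, -0.111, 0.152], [0.585, -0.399, 0.152], [0.459, -0.387, 0.152]]
scene
-0.5 -0.18 -0.18  0.01  0.00  0.15   -    0.05  0.15  0.15  0.16  0.16  0.16  0.16
-0.4 -0.68 -0.38  0.01  0.16  0.16  0.16  0.05  0.15  0.15  0.16  0.16  0.16  0.16
-0.3 -0.69 -0.38  0.01  0.16  0.16  0.16  0.05  0.15  0.15  0.16  0.16  0.16  0.16
-0.2 -0.69 -0.38  0.01  0.16  0.16  0.16  0.15  0.15  0.16  0.16  0.16  0.16  0.16
-0.1   -   -0.38  0.01  0.15  0.15  0.14  0.05  0.15  0.15  0.16  0.16  0.16  0.15
-0.0   -   -0.38  0.01  0.01  0.12  0.11  0.05  0.14  0.15  0.16  0.16  0.15  0.15
0.1 -0.69   -    0.01  0.01 
[... 429 characters left out ...]
 -     -     -     -     -     -     -  
-0.3   -     -    0.01 -0.30   -     -     -     -     -     -    0.16  0.16  0.16
-0.2   -     -     -     -     -     -     -    0.15  0.15  0.16  0.16  0.16  0.16
-0.1   -   -0.69 -0.69   -    0.11  0.11  0.05  0.15  0.15  0.16  0.16  0.16  0.15
-0.0   -   -0.38  0.01  0.01  0.12  0.11  0.01  0.15  0.15  0.16  0.15  0.15  0.15
0.1 -0.69 -0.38  0.01  0.01  0.12  0.12  0.01  0.01  0.01  0.15  0.17  0.17  0.17
0.2 -0.68 -0.38  0.01  0.06  0.10  0.10  0.01  0.16  0.13  0.17  0.18  0.15  0.10
0.3 -0.68 -0.38  0.01  0.02  0.05  0.18  0.22  0.22  0.27  0.27  0.27  0.20  0.17
0.4  0.22  0.23  0.23  0.23  0.34  0.33  0.24  0.27  0.27  0.27  0.27  0.26  0.18
```

>>> {"op": "servo_tool", "data": {
  "moves": [
    [[0.9,1,0.5],[0,0,0.12]],
    [[0.9,1,0.5],[0,0,0.12]],
    [[0.9,1,0.5],[0,0,0.12]],
    [[0.9,1,0.5],[0,0,0.12]],
    [[0.9,1,0.5],[0,0,0.12]],
    [[0.9,1,0.5],[0,0,0.12]],
    [[0.9,1,0.5],[0,0,0.12]],
    [[0.9,1,0.5],[0,0,0.12]],
    [[0.9,1,0.5],[0,0,0.12]],
    [[0.9,1,0.5],[0,0,0.12]],
    [[0.9,1,0.5],[0,0,0.12]],
    [[0.9,1,0.5],[0,0,0.12]]
  ],
  "fingers": 1,
  "force": 25
}}

```text
time: 1.1
tool_pos: [0.4845, -0.4055, 0.3026]
orientation: [-0.0, 0.722, 0.692, -0.0]
force: [0.4, -0.3, 0.1]
finger_gap: 1.0
gripper_force: 0.0
```

>>> {"op": "servo_tool", "data": {
  "moves": [
    [[0.2,1,0],[0,0,0]],
    [[0.2,1,0],[0,0,0]],
    [[0.2,1,0],[0,0,0]],
    [[0.2,1,0],[0,0,0]],
    [[0.2,1,0],[0,0,0]],
    [[0.2,1,0],[0,0,0]],
    [[0.2,1,0],[0,0,0]],
    [[0.2,1,0],[0,0,0]],
    [[0.2,1,0],[0,0,0]],
    [[0.2,1,0],[0,0,0]],
    [[0.2,1,0],[0,0,0]],
    [[0.2,1,0],[0,0,0]]
  ]
}}

```text
time: 2.1
tool_pos: [0.5318, -0.1657, 0.3021]
orientation: [-0.0, 0.724, 0.69, -0.0]
force: [0.8, -0.2, -0.2]
finger_gap: 0.996
gripper_force: 0.0
```

>>> {"op": "servo_tool", "data": {
  "moves": [
    [[0,1,0],[0,0,0]],
    [[0,1,0],[0,0,0]],
    [[0,1,0],[0,0,0]],
    [[0,1,0],[0,0,0]],
    [[0,1,0],[0,0,0]],
    [[0,1,0],[0,0,0]],
    [[0,1,0],[0,0,0]],
    [[0,1,0],[0,0,0]],
    [[0,1,0],[0,0,0]],
    [[0,1,0],[0,0,0]],
    [[0,0,0],[0,0,0]],
    [[0,0,0],[0,0,0]]
  ]
}}

```text
time: 3.1
tool_pos: [0.5317, 0.0339, 0.3021]
orientation: [-0.0, 0.723, 0.691, -0.0]
force: [-1.6, 0.2, -1.4]
finger_gap: 0.998
gripper_force: 0.0
```

```bash
cat >> h.py <<'E'
def rep(target,ydir=-0.05):
    from plant import state
    from scipy.spatial.transform import Rotation as R
    s=state();q=s["orientation"];r=R.from_quat([q[1],q[2],q[3],q[0]]).as_matrix()
    y=r[:,1];a=np.arctan2(y[1],y[0]);d=(ydir-a+np.pi/2)%np.pi-np.pi/2
    print("t",s["time"],"shares",((np.array(target)-s["tool_pos"])/.02).round(2),"turn",(d/(np.pi/4)).round(3),"tilt",r[:2,2].round(4),"f",s["force"].round(1),"gap",s["finger_gap"],s["joint_pos"].round(2))
E
python3 -c "
from h import *;rep([.5424,.0898,.25])"
```

```text
t 3.1 shares [ 0.53  2.79 -2.61] turn -0.006 tilt [-0.0004 -0.0001] f [-1.6  0.2 -1.4] gap 0.9984530060957546 [ 0.02 -0.02  1.98 -0.    1.18  0.07]
```

>>> {"op": "servo_tool", "data": {
  "moves": [
    [[0.27,0.93,-0.3],[0,0,0]],
    [[0.26,0.93,-0.5],[0,0,0]],
    [[0,0.93,-0.5],[0,0,0]],
    [[0,0,-1],[0,0,0]],
    [[0,0,-1],[0,0,0]],
    [[0,0,-1],[0,0,0]],
    [[0,0,-1],[0,0,0]],
    [[0,0,-1],[0,0,0]],
    [[0,0,-1],[0,0,0]],
    [[0,0,-1],[0,0,0]],
    [[0,0,-1],[0,0,0]],
    [[0,0,-1],[0,0,0]]
  ]
}}

```text
time: 4.1
tool_pos: [0.5426, 0.0882, 0.0953]
orientation: [0.0, 0.724, 0.69, -0.0]
force: [1.3, 0.5, -1.3]
finger_gap: 0.999
gripper_force: 0.0
```

>>> {"op": "servo_tool", "data": {
  "moves": [
    [[0,0,-0.5],[0,0,0]],
    [[0,0,-0.5],[0,0,0]],
    [[0,0,0],[0,0,0]],
    [[0,0,0],[0,0,0]]
  ]
}}

```text
time: 4.43
tool_pos: [0.5427, 0.0888, 0.0766]
orientation: [-0.0, 0.724, 0.69, -0.0]
force: [0.5, -0.3, -0.0]
finger_gap: 0.997
gripper_force: 0.0
```

Run:
```python
from h import *;rep([.5424,.0898,.076])
from plant import camera
c=camera("scene");np.savez("scene1.npz",**c)
t=camera("top")
cv2.imwrite("pics/g1.png",np.hstack([cv2.resize(c["color"][130:270,180:320],None,fx=2.8,fy=2.8),cv2.resize(t["color"][130:270,170:310],None,fx=2.8,fy=2.8)]))
```

```text
t 4.4333 shares [-0.02  0.05 -0.03] turn -0.003 tilt [-0.0002 -0.    ] f [ 0.5 -0.3 -0. ] gap 0.997074507434636 [ 0.12  0.3   2.08 -0.    0.76  0.17]
```

View pics/g1.png

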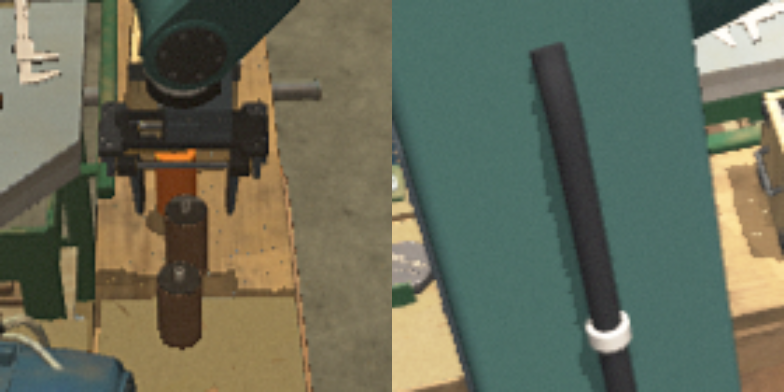

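Run:
```python
from h import *
c=dict(np.load("scene1.npz"));P=pts(c);im=c["color"]
def proj(X):
    p=c["R"]@np.array(X)+c["t"];return (c["fx"]*p[0]/p[2]+c["cx"],c["fy"]*p[1]/p[2]+c["cy"])
for X in([.497,.089,.068],[.588,.089,.068],[.5427,.089,.1],[.5427,.127,.147],[.5427,.089,.147]):
    u,v=proj(X);print(X,"crop",round((u-180)*2.8),round((v-130)*2.8))
for a,b in((138,195),(232,195),(138,208),(185,205),(185,240),(150,115)):
    v,u=int(130+b/2.8),int(180+a/2.8);print((a,b),P[v,u].round(3),im[v,u])
```

```text
[0.497, 0.089, 0.068] crop 224 226
[0.588, 0.089, 0.068] crop 145 228
[0.5427, 0.089, 0.1] crop 184 208
[0.5427, 0.127, 0.147] crop 184 205
[0.5427, 0.089, 0.147] crop 183 179
(138, 195) [0.594 0.102 0.141] [48 48 48]
(232, 195) [0.493 0.113 0.148] [46 45 47]
(138, 208) [0.595 0.105 0.122] [43 43 41]
(185, 205) [0.542 0.093 0.11 ] [49 62 72]
(185, 240) [0.543 0.11  0.074] [29 47 66]
(150, 115) [0.578 0.069 0.227] [30 34 36]
```

The left half shows the open gripper around the drum, whose top is at (185,205). The dark fingers end near row 213, above the row 226 or so that I expected. I'll zoom in to check this.

Run:
```python
from h import *
c=dict(np.load("scene1.npz"));P=pts(c);im=c["color"]
cv2.imwrite("pics/g2.png",cv2.resize(im[175:235,210:285],None,fx=10,fy=10,interpolation=cv2.INTER_NEAREST))
for u in(229,230,231,262,263):
    print(u,[tuple(P[v,u].round(3)) for v in range(196,216,3)])
```

```text
229 [(np.float64(0.593), np.float64(0.105), np.float64(0.157)), (np.float64(0.594), np.float64(0.102), np.float64(0.141)), (np.float64(0.594), np.float64(0.102), np.float64(0.127)), (np.float64(0.595), np.float64(0.104), np.float64(0.116)), (np.float64(0.599), np.float64(0.017), np.float64(0.006)), (np.float64(0.599), np.float64(0.025), np.float64(-0.001)), (np.float64(0.599), np.float64(0.041), np.float64(0.002))]
230 [(np.float64(0.59), np.float64(0.102), np.float64(0.154)), (np.float64(0.591), np.float64(0.1), np.float64(0.138)), (np.float64(0.591), np.float64(0.102), np.float64(0.127)), (np.float64(0.592), np.float64(0.102), np.float64(0.113)), (np.float64(0.596), np.float64(0.013), np.float64(0.001)), (np.float64(0.596), np.float64(0.024), np.float64(-0.002)), (np.float64(0.596), np.float64(0.039), np.float64(-0.0))]
231 [(np.float64(0.588), np.float64(0.075), np.float64(0.125)), (np.float64(0.588), np.float64(0.083), np.float64(0.12)), (np.float64(0.589), np.float64(0.089), np.float64(0.113)), (np.float64(0.592), np.float64(0.0), np.float64(0.003)), (np.float64(0.593), np.float
[... 282 characters left out ...]
at64(0.493), np.float64(0.109), np.float64(0.131)), (np.float64(0.492), np.float64(0.106), np.float64(0.114)), (np.float64(0.486), np.float64(0.017), np.float64(0.0)), (np.float64(0.486), np.float64(0.028), np.float64(-0.003)), (np.float64(0.487), np.float64(0.044), np.float64(-0.0))]
263 [(np.float64(0.49), np.float64(0.107), np.float64(0.155)), (np.float64(0.49), np.float64(0.106), np.float64(0.141)), (np.float64(0.49), np.float64(0.111), np.float64(0.133)), (np.float64(0.482), np.float64(0.0), np.float64(-0.002)), (np.float64(0.483), np.float64(0.019), np.float64(0.003)), (np.float64(0.483), np.float64(0.03), np.float64(-0.001)), (np.float64(0.484), np.float64(0.041), np.float64(-0.003))]
```

View pics/g2.png

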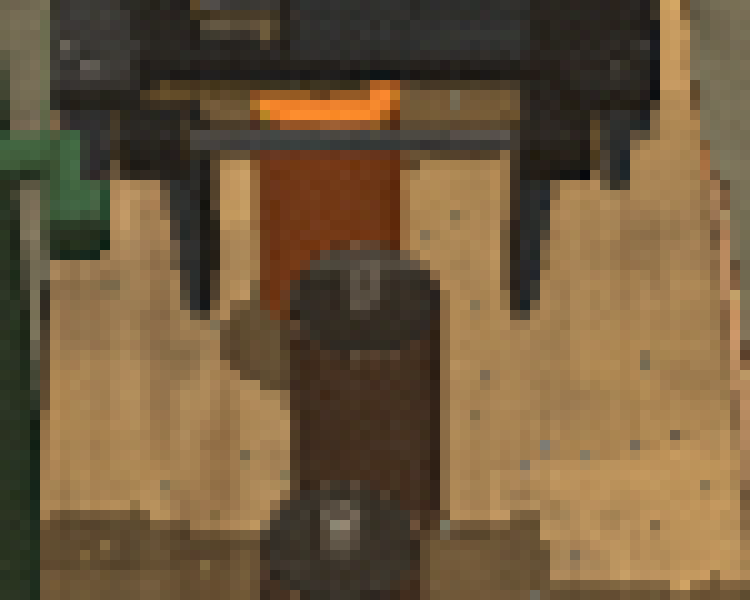

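The zoom shows the dark fingertips ending at about (205,310) and (525,310), level with the drum's top. In depth that is z≈0.112, while I expect 0.069 from the reported TCP. I'll check this against the start picture.

Run:
```python
from h import *
c=dict(np.load("scene0.npz"));P=pts(c)
for u in range(290,332,2):
    col=P[:75,u];ok=np.isfinite(col[:,2])&(abs(col[:,1]+.647)<.12)&(col[:,2]>.05)
    v=np.where(ok)[0]
    if len(v): print(u,v.max(),col[v.max()].round(3),col[v.max()-2].round(3))
from plant import camera
for n in("scene","top"):
    P=pts(camera(n)).reshape(-1,3)
    for x in(.49,.50,.505,.58,.585,.593):
        s=P[(abs(P[:,0]-x)<.004)&(abs(P[:,1]-.089)<.03)&(P[:,2]>.02)];print(n,x,len(s),s[:,2].min().round(3) if len(s) else 0)
```

```text
292 28 [ 0.329 -0.699  0.298] [ 0.33  -0.692  0.31 ]
294 30 [ 0.324 -0.673  0.302] [ 0.323 -0.679  0.308]
296 30 [ 0.313 -0.69   0.293] [ 0.316 -0.674  0.31 ]
298 48 [ 0.302 -0.674  0.223] [ 0.301 -0.685  0.226]
300 48 [ 0.29  -0.697  0.211] [ 0.293 -0.681  0.228]
302 47 [ 0.281 -0.701  0.213] [ 0.283 -0.69   0.228]
304 47 [ 0.272 -0.703  0.211] [ 0.276 -0.686  0.229]
306 37 [ 0.285 -0.595  0.31 ] [ 0.284 -0.607  0.312]
308 42 [ 0.278 -0.58   0.297] [ 0.278 -0.584  0.303]
310 59 [ 0.261 -0.595  0.215] [ 0.262 -0.592  0.226]
312 58 [ 0.253 -0.597  0.219] [ 0.255 -0.592  0.23 ]
314 58 [ 0.243 -0.608  0.213] [ 0.245 -0.6    0.226]
316 57 [ 0.237 -0.597  0.222] [ 0.238 -0.595  0.233]
318 50 [ 0.23  -0.607  0.248] [ 0.232 -0.601  0.26 ]
320 43 [ 0.231 -0.578  0.293] [ 0.232 -0.58   0.3  ]
322 42 [ 0.224 -0.577  0.297] [ 0.225 -0.577  0.305]
324 42 [ 0.214 -0.586  0.292] [nan nan nan]
326 41 [ 0.208 -0.579  0.3  ] [ 0.21  -0.577  0.309]
328 36 [ 0.203 -0.579  0.32 ] [ 0.206 -0.572  0.332]
scene 0.49 142 0.114
scene 0.5 154 0.111
scene 0.505 133 0.202
scene 0.58 92 0.201
scene 0.585 79 0.108
scene 0.593 94 0.11
top 0.49 0 0
top 0.5 0 0
top 0.505 0 0
top 0.58 0 0
top 0.585 0 0
top 0.593 0 0
```

>>> {"op": "servo_tool", "data": {
  "moves": [
    [[0,0,0],[0,0,0]],
    [[0,0,0],[0,0,0]],
    [[0,0,0],[0,0,0]],
    [[0,0,0],[0,0,0]],
    [[0,0,0],[0,0,0]],
    [[0,0,0],[0,0,0]],
    [[0,0,0],[0,0,0]],
    [[0,0,0],[0,0,0]]
  ],
  "fingers": 0.5,
  "force": 3
}}

```text
time: 5.3
tool_pos: [0.5425, 0.0891, 0.0763]
orientation: [-0.0, 0.724, 0.69, -0.0]
force: [-0.9, -0.6, -0.1]
finger_gap: 0.502
gripper_force: 0.0
```

The fingers closed past the sleeve's width without touching anything. So the tips really are about 43 mm higher than the reported pose implies, and I'll correct for that. Next I reopen, go lower and check by depth.

>>> {"op": "servo_tool", "data": {
  "moves": [
    [[0,0,0],[0,0,0]],
    [[0,0,0],[0,0,0]],
    [[0,0,0],[0,0,0]],
    [[0,0,0],[0,0,0]],
    [[0,0,0],[0,0,0]],
    [[0,0,0],[0,0,0]],
    [[0,0,-0.5],[0,0,0]],
    [[0,0,-0.5],[0,0,0]],
    [[0,0,-0.5],[0,0,0]],
    [[0,0,-0.5],[0,0,0]],
    [[0,0,0],[0,0,0]],
    [[0,0,0],[0,0,0]]
  ],
  "fingers": 1,
  "force": 25
}}

```text
time: 6.3
tool_pos: [0.5419, 0.089, 0.0353]
orientation: [-0.001, 0.724, 0.69, -0.001]
force: [0.5, -0.8, -0.2]
finger_gap: 1.005
gripper_force: 0.0
```

Run:
```python
from h import *
from plant import camera
rep([.5424,.0898,.035])
c=camera("scene");P=pts(c);np.savez("scene2.npz",**c)
for u in(228,229,230,231,232,260,261,262,263,264):
    col=P[:,u];ok=(abs(col[:,1]-.1)<.025)&(col[:,2]>.03);v=np.where(ok)[0];print(u,v.max(),col[v.max()].round(3))
```

```text
t 6.3 shares [ 0.03  0.04 -0.02] turn -0.004 tilt [-0.0018 -0.0002] f [ 0.5 -0.8 -0.2] gap 1.0051848420411218 [ 0.12  0.37  2.09 -0.    0.68  0.17]
228 209 [0.599 0.103 0.096]
229 213 [0.596 0.104 0.079]
230 214 [0.594 0.101 0.07 ]
231 214 [0.59  0.101 0.07 ]
232 199 [0.584 0.116 0.155]
260 199 [0.5   0.124 0.16 ]
261 214 [0.495 0.106 0.071]
262 214 [0.492 0.11  0.075]
263 213 [0.489 0.111 0.081]
264 207 [0.486 0.105 0.103]
```

>>> {"op": "servo_tool", "data": {
  "moves": [
    [[0,0,0],[0,0,0]],
    [[0,0,0],[0,0,0]],
    [[0,0,0],[0,0,0]],
    [[0,0,0],[0,0,0]],
    [[0,0,0],[0,0,0]],
    [[0,0,0],[0,0,0]],
    [[0,0,0],[0,0,0]],
    [[0,0,0],[0,0,0]],
    [[0,0,0],[0,0,0]],
    [[0,0,0.5],[0,0,0]],
    [[0,0,0.5],[0,0,0]],
    [[0,0,0],[0,0,0]]
  ],
  "fingers": 0,
  "force": 25
}}

```text
time: 7.35
tool_pos: [0.5438, 0.0893, 0.0586]
orientation: [0.001, 0.724, 0.69, 0.001]
force: [-0.0, -0.2, -1.4]
finger_gap: 0.545
gripper_force: 25.0
```

>>> {"op": "servo_tool", "data": {
  "moves": [
    [[0,0,1],[0,0,0]],
    [[0,0,1],[0,0,0]],
    [[0,0,1],[0,0,0]],
    [[0,0,1],[0,0,0]],
    [[0,0,1],[0,0,0]],
    [[0,0,1],[0,0,0]],
    [[0,0,1],[0,0,0]],
    [[0,0,0.7],[0,0,0]],
    [[0,-0.5,0],[0,0,0]],
    [[0,-1,0],[0,0,0]],
    [[0,-1,0],[0,0,0]],
    [[0,-1,0],[0,0,0]]
  ]
}}

```text
time: 8.35
tool_pos: [0.542, 0.0179, 0.2097]
orientation: [-0.0, 0.723, 0.691, -0.0]
force: [-1.0, 0.1, -2.1]
finger_gap: 0.548
gripper_force: 25.0
```

>>> {"op": "servo_tool", "data": {
  "moves": [
    [[-0.1,-1,0],[0,0,0]],
    [[-0.1,-1,0],[0,0,0]],
    [[-0.1,-1,0],[0,0,0]],
    [[0,-1,0],[0,0,0]],
    [[0,-1,0],[0,0,0]],
    [[0,-1,0],[0,0,0]],
    [[0,-1,0],[0,0,0]],
    [[0,-0.6,0],[0,0,0]],
    [[0,-0.5,0],[0,0,0]],
    [[0,0,0],[0,0,0]],
    [[0,0,0],[0,0,0]],
    [[0,0,0],[0,0,0]]
  ]
}}

```text
time: 9.35
tool_pos: [0.5364, -0.1423, 0.2101]
orientation: [-0.0, 0.723, 0.69, -0.0]
force: [0.2, 0.6, -0.9]
finger_gap: 0.544
gripper_force: 25.0
```

Run:
```python
from h import *
from plant import camera
rep([.5355,-.1437,.20])
t=camera("top");c=camera("scene")
cv2.imwrite("pics/p1.png",np.hstack([cv2.resize(c["color"][80:220,180:320],None,fx=2.8,fy=2.8),cv2.resize(t["color"][100:240,250:390],None,fx=2.8,fy=2.8)]))
```

```text
t 9.35 shares [-0.05 -0.07 -0.51] turn -0.004 tilt [-0.0003  0.0002] f [ 0.2  0.6 -0.9] gap 0.5436542664944293 [-0.3   0.12  2.01  0.    1.01 -0.25]
```

View pics/p1.png

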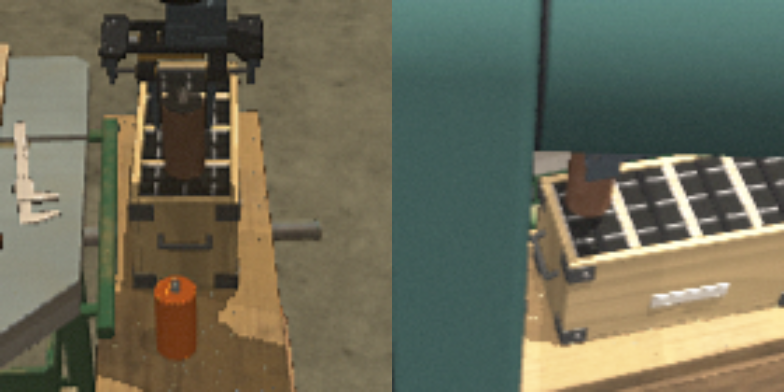

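The left half shows the drum held over the nearest cell, with its foot at about (183,172) and the orange decoy untouched. The right half shows the drum above the end cell at about (590,205). Next I probe this cell.

>>> {"op": "servo_tool", "data": {
  "moves": [
    [[-0.05,-0.07,0],[0,0,0]],
    [[0,0,-0.45],[0,0,0]],
    [[0,0,-0.45],[0,0,0]],
    [[0,0,-0.45],[0,0,0]],
    [[0,0,-0.45],[0,0,0]],
    [[0,0,-0.45],[0,0,0]],
    [[0,0,-0.4],[0,0,0]],
    [[0,0,0],[0,0,0]]
  ]
}}

```text
time: 10.12
tool_pos: [0.5344, -0.144, 0.1551]
orientation: [-0.001, 0.724, 0.69, -0.001]
force: [-0.7, -0.6, -2.9]
finger_gap: 0.547
gripper_force: 25.0
```

>>> {"op": "servo_tool", "data": {
  "moves": [
    [[0,0,-0.2],[0,0,0]],
    [[0,0,-0.1],[0,0,0]],
    [[0,0,-0.1],[0,0,0]],
    [[0,0,0],[0,0,0]]
  ]
}}

```text
time: 10.45
tool_pos: [0.5355, -0.1443, 0.1492]
orientation: [0.0, 0.724, 0.69, 0.0]
force: [-0.5, 0.3, -2.7]
finger_gap: 0.544
gripper_force: 25.0
```

>>> {"op": "servo_tool", "data": {
  "moves": [
    [[0,0,-0.1],[0,0,0]],
    [[0,0,-0.1],[0,0,0]],
    [[0,0,0],[0,0,0]]
  ]
}}

```text
time: 10.7
tool_pos: [0.5374, -0.1449, 0.1478]
orientation: [0.002, 0.724, 0.69, 0.001]
force: [-4.6, 0.8, 23.2]
finger_gap: 0.543
gripper_force: 25.1
```

A 23 N stop at 39–40 mm depth, so cell 1 is filled. I'll lift out and go to cell 2.

>>> {"op": "servo_tool", "data": {
  "moves": [
    [[0,0,0.5],[0,0,0]],
    [[0,0,0.7],[0,0,0]],
    [[0,0,0.7],[0,0,0]],
    [[0,0,0.7],[0,0,0]],
    [[0,0,0.6],[0,0,0]],
    [[0,-0.6,0],[0,0,0]],
    [[-0.1,-0.8,0],[0,0,0]],
    [[-0.1,-0.8,0],[0,0,0]],
    [[0,-0.8,0],[0,0,0]],
    [[0,-0.5,0],[0,0,0]],
    [[0,0,0],[0,0,0]],
    [[0,0,0],[0,0,0]]
  ]
}}

```text
time: 11.7
tool_pos: [0.5313, -0.2147, 0.2089]
orientation: [-0.0, 0.724, 0.69, -0.0]
force: [0.3, 1.1, -1.7]
finger_gap: 0.545
gripper_force: 25.0
```

Run:
```python
from h import *
from plant import camera
rep([.532,-.2135,.20])
P=pts(camera("scene")).reshape(-1,3)
s=P[(abs(P[:,0]-.532)<.015)&(abs(P[:,1]+.2135)<.035)&(P[:,2]>.165)&(P[:,2]<.30)];print(s[:,2].min(),s[:,2].max())
```

```text
t 11.7 shares [ 0.04  0.06 -0.45] turn -0.002 tilt [-0.0005  0.0003] f [ 0.3  1.1 -1.7] gap 0.5445162928743162 [-0.42  0.15  1.98  0.    1.02 -0.38]
0.1725829353655365 0.2895060759941933
```

>>> {"op": "servo_tool", "data": {
  "moves": [
    [[0.04,0.06,0],[0,0,0]],
    [[0,0,-0.45],[0,0,0]],
    [[0,0,-0.45],[0,0,0]],
    [[0,0,-0.45],[0,0,0]],
    [[0,0,-0.45],[0,0,0]],
    [[0,0,-0.45],[0,0,0]],
    [[0,0,-0.4],[0,0,0]],
    [[0,0,-0.2],[0,0,0]],
    [[0,0,-0.1],[0,0,0]],
    [[0,0,0],[0,0,0]]
  ]
}}

```text
time: 12.58
tool_pos: [0.532, -0.213, 0.1497]
orientation: [-0.0, 0.724, 0.69, -0.0]
force: [0.1, -2.2, -4.4]
finger_gap: 0.546
gripper_force: 24.9
```

>>> {"op": "servo_tool", "data": {
  "moves": [
    [[0,0,-0.1],[0,0,0]],
    [[0,0,-0.1],[0,0,0]],
    [[0,0,0],[0,0,0]]
  ]
}}

```text
time: 12.83
tool_pos: [0.5325, -0.2132, 0.1464]
orientation: [0.0, 0.724, 0.69, 0.0]
force: [0.6, -2.9, -2.8]
finger_gap: 0.543
gripper_force: 24.9
```

>>> {"op": "servo_tool", "data": {
  "moves": [
    [[0,0,-0.1],[0,0,0]],
    [[0,0,0],[0,0,0]]
  ]
}}

```text
time: 13.0
tool_pos: [0.5325, -0.2131, 0.1443]
orientation: [0.0, 0.724, 0.69, 0.0]
force: [1.3, -2.5, -1.8]
finger_gap: 0.546
gripper_force: 24.9
```

No stop at 43 mm, so cell 2 is empty. I continue down.

>>> {"op": "servo_tool", "data": {
  "moves": [
    [[0,0,-0.3],[0,0,0]],
    [[0,0,-0.3],[0,0,0]],
    [[0,0,-0.3],[0,0,0]],
    [[0,0,-0.3],[0,0,0]],
    [[0,0,-0.3],[0,0,0]],
    [[0,0,-0.3],[0,0,0]],
    [[0,0,0],[0,0,0]]
  ]
}}

```text
time: 13.58
tool_pos: [0.5317, -0.2129, 0.1068]
orientation: [-0.001, 0.724, 0.69, -0.0]
force: [-0.2, -4.6, -5.0]
finger_gap: 0.542
gripper_force: 24.9
```

>>> {"op": "servo_tool", "data": {
  "moves": [
    [[0,0,-0.2],[0,0,0]],
    [[0,0,-0.2],[0,0,0]],
    [[0,0,-0.2],[0,0,0]],
    [[0,0,-0.2],[0,0,0]],
    [[0,0,0],[0,0,0]]
  ]
}}

```text
time: 14.0
tool_pos: [0.5322, -0.213, 0.0916]
orientation: [-0.0, 0.724, 0.69, -0.0]
force: [2.2, -5.3, -4.7]
finger_gap: 0.54
gripper_force: 24.9
```

>>> {"op": "servo_tool", "data": {
  "moves": [
    [[0,0,-0.3],[0,0,0]],
    [[0,0,-0.3],[0,0,0]],
    [[0,0,-0.3],[0,0,0]],
    [[0,0,-0.3],[0,0,0]],
    [[0,0,0],[0,0,0]]
  ]
}}

```text
time: 14.42
tool_pos: [0.5317, -0.2129, 0.0668]
orientation: [-0.001, 0.724, 0.69, -0.0]
force: [1.4, -5.3, -5.6]
finger_gap: 0.543
gripper_force: 24.9
```

>>> {"op": "servo_tool", "data": {
  "moves": [
    [[0,-0.08,-0.2],[0,0,0]],
    [[0,0,-0.2],[0,0,0]],
    [[0,0,-0.2],[0,0,0]],
    [[0,0,-0.2],[0,0,0]],
    [[0,0,0],[0,0,0]]
  ]
}}

```text
time: 14.83
tool_pos: [0.5317, -0.2142, 0.0512]
orientation: [-0.001, 0.724, 0.69, -0.0]
force: [-0.3, -0.1, -2.7]
finger_gap: 0.546
gripper_force: 25.6
```

>>> {"op": "servo_tool", "data": {
  "moves": [
    [[0,0,-0.07],[0,0,0]],
    [[0,0,-0.07],[0,0,0]],
    [[0,0,0],[0,0,0]]
  ]
}}

```text
time: 15.08
tool_pos: [0.5323, -0.2147, 0.0494]
orientation: [-0.0, 0.724, 0.69, 0.0]
force: [0.6, 1.1, -1.6]
finger_gap: 0.547
gripper_force: 25.4
```

>>> {"op": "servo_tool", "data": {
  "moves": [
    [[0,0,-0.07],[0,0,0]],
    [[0,0,-0.07],[0,0,0]],
    [[0,0,0],[0,0,0]]
  ]
}}

```text
time: 15.33
tool_pos: [0.5323, -0.2148, 0.0476]
orientation: [-0.0, 0.724, 0.69, -0.0]
force: [-7.5, 1.7, 16.4]
finger_gap: 0.546
gripper_force: 25.5
```

Run:
```python
from h import *
rep([.532,-.2135,.0473])
```

```text
t 15.3333 shares [-0.01  0.07 -0.02] turn -0.004 tilt [-0.0008  0.0001] f [-7.5  1.7 16.4] gap 0.5464012965059332 [-0.42  0.38  2.04 -0.    0.72 -0.38]
```

The drum is on the floor: 16 N at the predicted height. I open slightly and withdraw straight up.

>>> {"op": "servo_tool", "data": {
  "moves": [
    [[0,0,0.03],[0,0,0]],
    [[0,0,0],[0,0,0]],
    [[0,0,0],[0,0,0]],
    [[0,0,0],[0,0,0]],
    [[0,0,0.2],[0,0,0]],
    [[0,0,0.3],[0,0,0]],
    [[0,0,0.4],[0,0,0]],
    [[0,0,0.4],[0,0,0]],
    [[0,0,0],[0,0,0]]
  ],
  "fingers": 0.72
}}

```text
time: 16.08
tool_pos: [0.5334, -0.2152, 0.0754]
orientation: [0.001, 0.724, 0.69, 0.0]
force: [1.6, -0.0, 0.2]
finger_gap: 0.718
gripper_force: 0.3
```

>>> {"op": "servo_tool", "data": {
  "moves": [
    [[0,0,0.5],[0,0,0]],
    [[0,0,0.5],[0,0,0]],
    [[0,0,0.5],[0,0,0]],
    [[0,0,0.5],[0,0,0]],
    [[0,0,0.6],[0,0,0]],
    [[0,0,0.8],[0,0,0]],
    [[0,0,0.8],[0,0,0]],
    [[0,0,1],[0,0,0]],
    [[0,0,1],[0,0,0]],
    [[0,0,0],[0,0,0]]
  ]
}}

```text
time: 16.92
tool_pos: [0.5342, -0.2155, 0.2021]
orientation: [0.003, 0.724, 0.69, 0.001]
force: [1.0, -0.7, 1.2]
finger_gap: 0.722
gripper_force: 0.0
```

Run:
```python
from h import *
rep([.552,.1876,.20])
```

```text
t 16.9167 shares [ 0.89 20.16 -0.1 ] turn -0.004 tilt [ 0.005  -0.0023] f [ 1.  -0.7  1.2] gap 0.7221030327446819 [-0.42  0.16  1.98 -0.    1.   -0.38]
```

>>> {"op": "servo_tool", "data": {
  "moves": [
    [[0.1,0.8,0],[0,0,0]],
    [[0.1,1,0],[0,0,0]],
    [[0.1,1,0],[0,0,0]],
    [[0.1,1,0],[0,0,0]],
    [[0.1,1,0],[0,0,0]],
    [[0.1,1,0],[0,0,0]],
    [[0.1,1,0],[0,0,0]],
    [[0.1,1,0],[0,0,0]],
    [[0,1,0],[0,0,0]],
    [[0,1,0],[0,0,0]],
    [[0,1,0],[0,0,0]],
    [[0,1,0],[0,0,0]]
  ],
  "fingers": 1
}}

```text
time: 17.92
tool_pos: [0.5481, 0.0223, 0.1976]
orientation: [0.0, 0.724, 0.69, 0.0]
force: [-0.5, -0.6, -0.1]
finger_gap: 1.002
gripper_force: 0.0
```

>>> {"op": "servo_tool", "data": {
  "moves": [
    [[0,1,0],[0,0,0]],
    [[0,1,0],[0,0,0]],
    [[0,1,0],[0,0,0]],
    [[0,1,0],[0,0,0]],
    [[0,1,0],[0,0,0]],
    [[0,1,0],[0,0,0]],
    [[0,1,0],[0,0,0]],
    [[0,0.9,0],[0,0,0]],
    [[0,0.4,0],[0,0,0]],
    [[0,0,0],[0,0,0]],
    [[0,0,0],[0,0,0]]
  ]
}}

```text
time: 18.83
tool_pos: [0.5482, 0.187, 0.1973]
orientation: [0.0, 0.723, 0.691, -0.0]
force: [-0.2, 0.7, 0.1]
finger_gap: 1.002
gripper_force: 0.0
```

Run:
```python
from h import *
from plant import camera
rep([.552,.1876,.0353])
c=camera("scene");t=camera("top")
cv2.imwrite("pics/p2.png",np.hstack([cv2.resize(c["color"][90:270,160:340],None,fx=2.2,fy=2.2),cv2.resize(t["color"][120:300,160:340],None,fx=2.2,fy=2.2)]))
P=pts(c);w=(P[...,2]>.104)&(P[...,2]<.12);w[:215]=0;w[255:]=0;w[:,225:]&=True;w[:,:225]=0;w[:,262:]=0
q=P[w];print(len(q),q.mean(0).round(4),q.min(0).round(3),q.max(0).round(3))
```

```text
t 18.8333 shares [ 0.19  0.03 -8.1 ] turn -0.005 tilt [-0.0002 -0.0002] f [-0.2  0.7  0.1] gap 1.0022582864220586 [ 0.29  0.17  1.97 -0.    1.    0.34]
27 [0.5513 0.1929 0.1083] [0.533 0.17  0.104] [0.566 0.212 0.117]
```

View pics/p2.png

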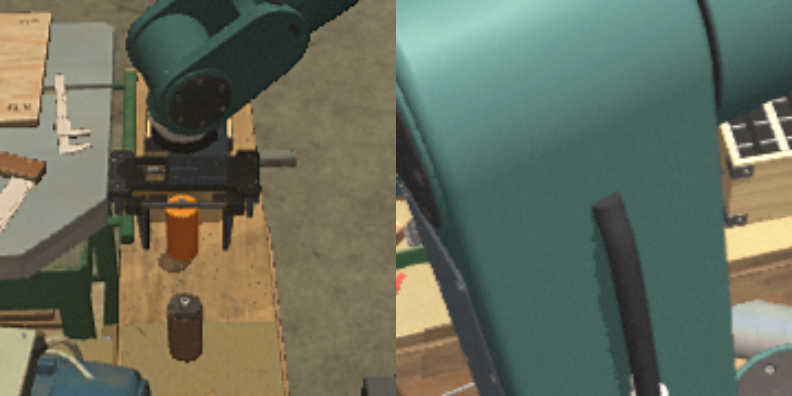

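The remaining brown drum stands at (185,325), the orange one is untouched at (182,228), and the open gripper carries nothing. I descend onto drum B.

>>> {"op": "servo_tool", "data": {
  "moves": [
    [[0.19,0.03,-0.7],[0,0,0]],
    [[0,0,-1],[0,0,0]],
    [[0,0,-1],[0,0,0]],
    [[0,0,-1],[0,0,0]],
    [[0,0,-1],[0,0,0]],
    [[0,0,-1],[0,0,0]],
    [[0,0,-1],[0,0,0]],
    [[0,0,-0.8],[0,0,0]],
    [[0,0,-0.6],[0,0,0]],
    [[0,0,0],[0,0,0]],
    [[0,0,0],[0,0,0]]
  ]
}}

```text
time: 19.85
tool_pos: [0.5519, 0.1874, 0.0348]
orientation: [-0.0, 0.724, 0.69, -0.001]
force: [0.0, -0.7, -0.4]
finger_gap: 1.004
gripper_force: 0.0
```

>>> {"op": "servo_tool", "data": {
  "moves": [
    [[0,0,0],[0,0,0]],
    [[0,0,0],[0,0,0]],
    [[0,0,0],[0,0,0]],
    [[0,0,0],[0,0,0]],
    [[0,0,0],[0,0,0]],
    [[0,0,0],[0,0,0]],
    [[0,0,0],[0,0,0]],
    [[0,0,0],[0,0,0]],
    [[0,0,0],[0,0,0]]
  ],
  "fingers": 0,
  "force": 25
}}

```text
time: 20.6
tool_pos: [0.5523, 0.188, 0.0355]
orientation: [0.0, 0.724, 0.69, 0.0]
force: [-1.1, -0.2, 5.0]
finger_gap: 0.546
gripper_force: 25.0
```

>>> {"op": "servo_tool", "data": {
  "moves": [
    [[0,0,0.75],[0,0,0]],
    [[0,0,1],[0,0,0]],
    [[0,0,1],[0,0,0]],
    [[0,0,1],[0,0,0]],
    [[0,0,1],[0,0,0]],
    [[0,0,1],[0,0,0]],
    [[0,0,1],[0,0,0]],
    [[0,0,1],[0,0,0]],
    [[0,0,1],[0,0,0]],
    [[0,-0.6,0],[0,0,0]],
    [[0,-1,0],[0,0,0]],
    [[0,-1,0],[0,0,0]]
  ]
}}

```text
time: 21.6
tool_pos: [0.5516, 0.135, 0.2095]
orientation: [-0.0, 0.723, 0.691, -0.0]
force: [0.1, -0.3, -1.3]
finger_gap: 0.543
gripper_force: 25.0
```

>>> {"op": "servo_tool", "data": {
  "moves": [
    [[-0.1,-1,0],[0,0,0]],
    [[-0.1,-1,0],[0,0,0]],
    [[-0.1,-1,0],[0,0,0]],
    [[-0.1,-1,0],[0,0,0]],
    [[-0.1,-1,0],[0,0,0]],
    [[-0.1,-1,0],[0,0,0]],
    [[-0.1,-1,0],[0,0,0]],
    [[-0.1,-1,0],[0,0,0]],
    [[-0.1,-1,0],[0,0,0]],
    [[-0.1,-1,0],[0,0,0]],
    [[-0.1,-1,0],[0,0,0]],
    [[-0.1,-1,0],[0,0,0]]
  ]
}}

```text
time: 22.6
tool_pos: [0.527, -0.1055, 0.2091]
orientation: [-0.001, 0.724, 0.69, -0.0]
force: [0.0, -0.5, -2.0]
finger_gap: 0.546
gripper_force: 25.0
```

>>> {"op": "servo_tool", "data": {
  "moves": [
    [[0,-1,0],[0,0,0]],
    [[0,-1,0],[0,0,0]],
    [[0,-1,0],[0,0,0]],
    [[0,-1,0],[0,0,0]],
    [[0,-1,0],[0,0,0]],
    [[0,-1,0],[0,0,0]],
    [[0,-1,0],[0,0,0]],
    [[0,-1,0],[0,0,0]],
    [[0,-0.6,0],[0,0,0]],
    [[0,-0.4,0],[0,0,0]],
    [[0,0,0],[0,0,0]],
    [[0,0,0],[0,0,0]]
  ]
}}

```text
time: 23.6
tool_pos: [0.5278, -0.2838, 0.2098]
orientation: [-0.0, 0.724, 0.69, -0.0]
force: [0.8, 0.2, -1.4]
finger_gap: 0.544
gripper_force: 25.0
```

Run:
```python
from h import *
from plant import camera
rep([.5285,-.2845,.1555])
P=pts(camera("scene")).reshape(-1,3)
s=P[(abs(P[:,0]-.53)<.015)&(abs(P[:,1]+.2845)<.035)&(P[:,2]>.165)&(P[:,2]<.30)];print(s[:,2].min(),s[:,2].max())
```

```text
t 23.6 shares [ 0.04 -0.03 -2.71] turn -0.003 tilt [-0.0007  0.0005] f [ 0.8  0.2 -1.4] gap 0.5443539830945555 [-0.53  0.19  1.93  0.    1.03 -0.48]
0.1728677472492131 0.2908830144285271
```

>>> {"op": "servo_tool", "data": {
  "moves": [
    [[0.04,-0.03,0],[0,0,0]],
    [[0,0,-0.45],[0,0,0]],
    [[0,0,-0.45],[0,0,0]],
    [[0,0,-0.45],[0,0,0]],
    [[0,0,-0.45],[0,0,0]],
    [[0,0,-0.45],[0,0,0]],
    [[0,0,-0.4],[0,0,0]],
    [[0,0,-0.2],[0,0,0]],
    [[0,0,-0.1],[0,0,0]],
    [[0,0,0],[0,0,0]]
  ]
}}

```text
time: 24.48
tool_pos: [0.5287, -0.2846, 0.1507]
orientation: [-0.0, 0.724, 0.69, -0.0]
force: [-0.2, -0.6, -3.3]
finger_gap: 0.548
gripper_force: 25.0
```

>>> {"op": "servo_tool", "data": {
  "moves": [
    [[0,0,-0.1],[0,0,0]],
    [[0,0,-0.1],[0,0,0]],
    [[0,0,0],[0,0,0]]
  ]
}}

```text
time: 24.73
tool_pos: [0.5292, -0.2849, 0.1475]
orientation: [0.0, 0.724, 0.69, 0.0]
force: [0.6, -0.1, -3.1]
finger_gap: 0.545
gripper_force: 25.0
```

>>> {"op": "servo_tool", "data": {
  "moves": [
    [[0,0,-0.05],[0,0,0]],
    [[0,0,0],[0,0,0]]
  ]
}}

```text
time: 24.9
tool_pos: [0.5294, -0.2851, 0.1475]
orientation: [0.001, 0.724, 0.69, 0.0]
force: [-2.8, 1.5, 9.8]
finger_gap: 0.546
gripper_force: 25.0
```

A stop at exactly 40 mm again, so cell 3 is filled and cell 4 must be the other empty one.

>>> {"op": "servo_tool", "data": {
  "moves": [
    [[0,0,0.5],[0,0,0]],
    [[0,0,0.7],[0,0,0]],
    [[0,0,0.7],[0,0,0]],
    [[0,0,0.7],[0,0,0]],
    [[0,0,0.6],[0,0,0]],
    [[0,-0.6,0],[0,0,0]],
    [[-0.1,-0.8,0],[0,0,0]],
    [[-0.1,-0.8,0],[0,0,0]],
    [[0,-0.8,0],[0,0,0]],
    [[0,-0.5,0],[0,0,0]],
    [[0,0,0],[0,0,0]],
    [[0,0,0],[0,0,0]]
  ]
}}

```text
time: 25.9
tool_pos: [0.5245, -0.3554, 0.2096]
orientation: [-0.001, 0.724, 0.69, -0.0]
force: [0.2, 1.8, -1.5]
finger_gap: 0.539
gripper_force: 25.0
```

Run:
```python
from h import *
rep([.525,-.3545,.1555])
```

```text
t 25.9 shares [ 0.02  0.04 -2.71] turn -0.002 tilt [-0.0008  0.0007] f [ 0.2  1.8 -1.5] gap 0.5394084488690766 [-0.63  0.25  1.86  0.    1.04 -0.58]
```

>>> {"op": "servo_tool", "data": {
  "moves": [
    [[0.02,0.04,0],[0,0,0]],
    [[0,0,-0.45],[0,0,0]],
    [[0,0,-0.45],[0,0,0]],
    [[0,0,-0.45],[0,0,0]],
    [[0,0,-0.45],[0,0,0]],
    [[0,0,-0.45],[0,0,0]],
    [[0,0,-0.4],[0,0,0]],
    [[0,0,-0.2],[0,0,0]],
    [[0,0,-0.1],[0,0,0]],
    [[0,0,0],[0,0,0]]
  ]
}}

```text
time: 26.73
tool_pos: [0.5251, -0.3537, 0.1507]
orientation: [-0.0, 0.724, 0.69, -0.0]
force: [-1.0, -0.1, -2.9]
finger_gap: 0.551
gripper_force: 25.0
```

>>> {"op": "servo_tool", "data": {
  "moves": [
    [[0,0,-0.1],[0,0,0]],
    [[0,0,-0.1],[0,0,0]],
    [[0,0,-0.1],[0,0,0]],
    [[0,0,0],[0,0,0]]
  ]
}}

```text
time: 27.07
tool_pos: [0.5253, -0.3538, 0.1451]
orientation: [-0.0, 0.724, 0.69, 0.0]
force: [0.2, -0.6, -2.7]
finger_gap: 0.549
gripper_force: 25.0
```

>>> {"op": "servo_tool", "data": {
  "moves": [
    [[0,0,-0.3],[0,0,0]],
    [[0,0,-0.3],[0,0,0]],
    [[0,0,-0.3],[0,0,0]],
    [[0,0,-0.3],[0,0,0]],
    [[0,0,-0.3],[0,0,0]],
    [[0,0,-0.3],[0,0,0]],
    [[0,0,0],[0,0,0]]
  ]
}}

```text
time: 27.65
tool_pos: [0.5248, -0.3536, 0.1078]
orientation: [-0.001, 0.724, 0.69, -0.0]
force: [-0.0, -1.0, -4.4]
finger_gap: 0.545
gripper_force: 25.0
```

>>> {"op": "servo_tool", "data": {
  "moves": [
    [[0,0,-0.2],[0,0,0]],
    [[0,0,-0.2],[0,0,0]],
    [[0,0,-0.2],[0,0,0]],
    [[0,0,-0.2],[0,0,0]],
    [[0,0,0],[0,0,0]]
  ]
}}

```text
time: 28.07
tool_pos: [0.525, -0.3537, 0.0924]
orientation: [-0.0, 0.724, 0.69, -0.0]
force: [0.0, -0.8, -3.3]
finger_gap: 0.542
gripper_force: 25.0
```

>>> {"op": "servo_tool", "data": {
  "moves": [
    [[0,0,-0.3],[0,0,0]],
    [[0,0,-0.3],[0,0,0]],
    [[0,0,-0.3],[0,0,0]],
    [[0,0,-0.3],[0,0,0]],
    [[0,0,0],[0,0,0]]
  ]
}}

```text
time: 28.48
tool_pos: [0.5247, -0.3535, 0.0678]
orientation: [-0.001, 0.724, 0.69, -0.0]
force: [-0.8, -1.6, -4.1]
finger_gap: 0.543
gripper_force: 25.0
```

>>> {"op": "servo_tool", "data": {
  "moves": [
    [[0,0,-0.2],[0,0,0]],
    [[0,0,-0.2],[0,0,0]],
    [[0,0,-0.2],[0,0,0]],
    [[0,0,-0.2],[0,0,0]],
    [[0,0,-0.1],[0,0,0]],
    [[0,0,0],[0,0,0]]
  ]
}}

```text
time: 28.98
tool_pos: [0.5251, -0.3537, 0.0507]
orientation: [-0.0, 0.724, 0.69, -0.0]
force: [0.5, 0.4, -3.4]
finger_gap: 0.541
gripper_force: 25.7
```

>>> {"op": "servo_tool", "data": {
  "moves": [
    [[0,0,-0.07],[0,0,0]],
    [[0,0,-0.07],[0,0,0]],
    [[0,0,0],[0,0,0]]
  ]
}}

```text
time: 29.23
tool_pos: [0.5254, -0.3539, 0.0484]
orientation: [0.0, 0.724, 0.69, 0.0]
force: [1.0, 0.5, -1.1]
finger_gap: 0.548
gripper_force: 25.4
```

>>> {"op": "servo_tool", "data": {
  "moves": [
    [[0,0,-0.05],[0,0,0]],
    [[0,0,-0.05],[0,0,0]],
    [[0,0,0],[0,0,0]]
  ]
}}

```text
time: 29.48
tool_pos: [0.5256, -0.3541, 0.0475]
orientation: [0.0, 0.724, 0.69, -0.0]
force: [-4.0, 2.8, 11.4]
finger_gap: 0.541
gripper_force: 25.4
```

On the floor. I release and withdraw, then move clear.

>>> {"op": "servo_tool", "data": {
  "moves": [
    [[0,0,0.03],[0,0,0]],
    [[0,0,0],[0,0,0]],
    [[0,0,0],[0,0,0]],
    [[0,0,0],[0,0,0]],
    [[0,0,0.2],[0,0,0]],
    [[0,0,0.3],[0,0,0]],
    [[0,0,0.4],[0,0,0]],
    [[0,0,0.4],[0,0,0]],
    [[0,0,0],[0,0,0]]
  ],
  "fingers": 0.72
}}

```text
time: 30.23
tool_pos: [0.5263, -0.3546, 0.0753]
orientation: [0.001, 0.724, 0.69, 0.0]
force: [0.2, -1.0, 1.0]
finger_gap: 0.721
gripper_force: 0.3
```

>>> {"op": "servo_tool", "data": {
  "moves": [
    [[0,0,0.5],[0,0,0]],
    [[0,0,0.5],[0,0,0]],
    [[0,0,0.5],[0,0,0]],
    [[0,0,0.5],[0,0,0]],
    [[0,0,0.6],[0,0,0]],
    [[0,0,0.8],[0,0,0]],
    [[0,0,0.8],[0,0,0]],
    [[0,0,1],[0,0,0]],
    [[0,0,1],[0,0,0]],
    [[0,0,1],[0,0,0]],
    [[0,0,1],[0,0,0]],
    [[0,0,0],[0,0,0]]
  ]
}}

```text
time: 31.23
tool_pos: [0.5269, -0.355, 0.2423]
orientation: [0.003, 0.723, 0.69, 0.001]
force: [-0.0, -0.8, 1.3]
finger_gap: 0.723
gripper_force: 0.0
```

>>> {"op": "servo_tool", "data": {
  "moves": [
    [[-0.8,-1,0.3],[0,0,0]],
    [[-0.8,-1,0.3],[0,0,0]],
    [[-0.8,-1,0.3],[0,0,0]],
    [[-0.8,-1,0.3],[0,0,0]],
    [[-0.8,-1,0.3],[0,0,0]],
    [[-0.8,-1,0.3],[0,0,0]],
    [[-0.8,-1,0],[0,0,0]],
    [[-0.8,-1,0],[0,0,0]],
    [[-0.8,-1,0],[0,0,0]],
    [[-0.8,-1,0],[0,0,0]],
    [[0,0,0],[0,0,0]],
    [[0,0,0],[0,0,0]]
  ]
}}

```text
time: 32.23
tool_pos: [0.3645, -0.5544, 0.2731]
orientation: [-0.0, 0.724, 0.69, 0.0]
force: [0.6, -0.3, 0.1]
finger_gap: 0.716
gripper_force: 0.0
```

Run:
```python
from h import *
from plant import camera
rep([0,0,0])
c=camera("scene");t=camera("top")
cv2.imwrite("pics/e.png",np.hstack([cv2.resize(c["color"][90:270,160:340],None,fx=2.2,fy=2.2),cv2.resize(t["color"][120:300,160:340],None,fx=2.2,fy=2.2)]))
a=dict(np.load("scene0.npz"));d=np.abs(a["color"].astype(int)-c["color"]).max(2)
print("bystander change",(d[265:345,225:300]>30).sum())
P=pts(c)
for p in([.5355,-.1437],[.532,-.2145],[.5285,-.2845],[.525,-.354]):
    s=P[(abs(P[...,0]-p[0])<.04)&(abs(P[...,1]-p[1])<.025)];print(np.percentile(s[:,2],[2,50,98]).round(3))
```

```text
t 32.2333 shares [-18.23  27.72 -13.66] turn -0.002 tilt [-0.0001  0.0003] f [ 0.6 -0.3  0.1] gap 0.7157126584589221 [-1.02  0.23  1.75  0.    1.16 -0.98]
bystander change 39
[0.148 0.152 0.156]
[0.148 0.152 0.156]
[0.147 0.152 0.156]
[0.147 0.152 0.157]
```

View pics/e.png

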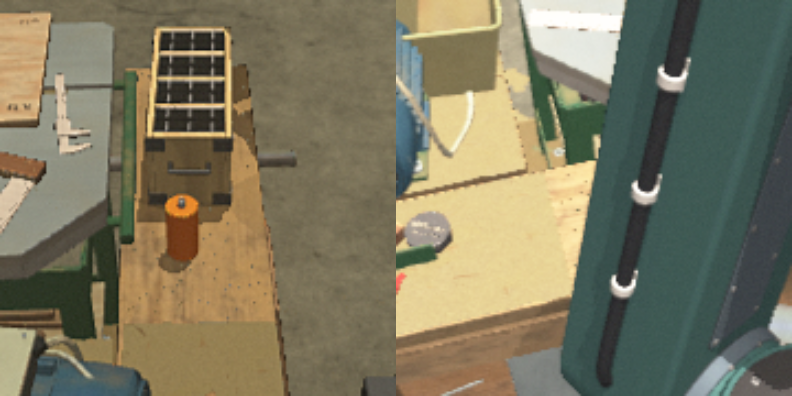

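The flaps are shut flush over all four cells around (190,85), the orange drum stands where it was at (182,228), and no brown drum is left on the bench. I'm handing in.

```bash
python3 -c "
from plant import finish_job;print(finish_job())"
```

```text
the job is handed in; nothing more can be done
None
```

The two drums stand upright on the floors of cells 2 and 4; cells 1 and 3 were the filled ones. The arm stayed clear of the wax tin, the cork block and the orange look-alike, and I handed the job in at about 32 s.

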